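# Sweep the bar offcuts off the levelling plate into the scrap pan

### The job

Clear the three rusty bar offcuts from the steel levelling plate: with your fingertips, sweep them across the plate and off its edge so that all three drop into the black scrap pan standing against it, none on the bench or in the blue rivet tray. They have sharp burrs, so only push them; do not pick up or carry any of them. Leave the hammer head and the chisel lying where they are on the plate, and do not disturb the other things on the bench.

Things in the scene. Friction and masses are not known exactly. Their poses are not given: they have to be found in the camera images.
- plate: Fixed cast-iron levelling plate with a flat bright steel top, 260 (x) by 320 (y) by 50 mm high. Origin at the centre of its underside, on the bench; its top is 50 mm above the bench. Its y axis runs along its long side towards one of the two pans, its x axis away from the robot; it stands up to about 8 degrees askew. The edges have no raised rim.
- scrap_pan: Fixed black sheet-steel scrap pan with some old rusty bits in it, 260 (x) by 150 (y) by 45 mm high, walls and floor 3 mm thick, open at the top. It stands against one of the two short (260 mm) sides of the plate, squarely, 2 mm from it, either at the plate's +y or -y side; its rim is 5 mm below the plate's top. Origin at the centre of its underside, axes parallel to the plate's.
- rivet_tray: Fixed blue tray of new brass rivets, same size as the scrap pan, against the opposite short side of the plate. No offcut may go in it. Origin at the centre of its underside.
- square_end_mid (a point): Centre of a loose rusty square-bar offcut lying on the plate, 34 (along its x) by 20 by 20 mm, about 0.1 kg. This point is 10 mm above the plate's top. Turned any way.
- flat_end_mid (a point): Centre of a loose rusty flat-bar offcut lying on the plate, 40 (along its x) by 26 by 14 mm high, about 0.1 kg. This point is 7 mm above the plate's top. Turned any way.
- hex_end_mid (a point): Centre of a loose rusty hexagon-bar offcut standing on its cut face on the plate, 27 mm across flats, 20 mm high, about 0.1 kg. This point is 10 mm above the plate's top. Turned any way. Of the three offcuts, two lie in the plate's far strip (about 70 mm beyond its middle line), one near each end, and the third in the near strip (about 70 mm short of the middle line); which is which varies. Each slides when pushed, and turns if pushed off its centre.
- hammer_head: Loose dark forged hammer head without handle, lying on the plate's middle strip, about 110 mm long roughly along the plate's y, 33 mm wide, 34 mm high. Origin at its underside, near the middle of its length. To be left alone.
- chisel: Loose cold chisel with a red shank, lying on the plate's middle strip, 140 mm long roughly along the plate's y, 20 mm wide, 16 mm high. Origin at its underside, near the middle of its length. To be left alone.
- bench_hammer: Loose hammer with a wooden handle on the bench at the robot's left. To be left alone.
- wire_brush: Loose wooden-backed brush on the bench at the robot's right. To be left alone.
- oil_can: Loose copper oil can, 72 mm wide and 135 mm high, on the bench beyond the plate. To be left alone.
- flux_jar: Loose jar with a blue cap, 64 mm wide and 75 mm high, on the bench beyond the plate. To be left alone.
- tin_mug: Loose blue mug, 76 mm wide and 80 mm high, on the bench beyond the plate. To be left alone.

How it is judged:
By the outcome, as a careful person would: the job done as asked, in the order asked, and still so for the second after the job is handed in, with the robot touching nothing.
It also fails if it takes over 61 s, if anything falls off the work surface, if the arm or the gripper's body presses on something with over 40 N, if the wrist force passes 120 N, or if a joint passes its speed limit or range.

### The arm

A 6-joint arm with a two-finger parallel gripper is mounted at the origin on the work surface. World frame = base frame: x ahead of the robot, y to its left, z up, the work surface at z = 0. Lengths are in m, angles in rad, forces in N, time in s.
With the tool pointing down it reaches from about 0.3 to 0.75 m from the base axis. Payload 8.5 kg.
Tool frame: the origin (TCP) lies where the fingers leave the gripper's body, on its centre line; the fingertips stand env.finger_overhang ahead of it and the grasp point (between the pads) lies 45 mm ahead of it (env.finger_overhang is the distance from the TCP to the fingertips, in m); z points along the fingers, y is the line along which they close (so a half turn about z gives the same grasp; the last joint's range is limited). The gripper opens to 88 mm and grips with 3 to 60 N. Pads are 18 mm wide; open, the fingers measure 123 mm over their backs; the gripper's body (75 mm by 187 mm) begins 45 mm behind the grasp point.
Start: joints at [-1.562, 0.381, 1.297, -0, 1.464, -0.215], TCP at [0.122, -0.536, 0.303] pointing down, gripper open.
Joint ranges: [-3.11, 3.11], [-0.89, 2.33], [0.22, 2.48], [-1.42, 4.56], [0.17, 2.85], [-2.88, 2.88]. Speed limits (rad/s): [2.39, 2.39, 3.14, 3.14, 3.14, 3.14].

### API

Orientations are given as a unit quaternion [w, x, y, z].
In Python, from station import env gives the robot as it stands. The module is installed in compiled form; this text tells all that it offers.
- The arm moves only by the tool apply_moves, never from a script. Its argument "plan" is a list that holds one entry, the list of rows, each a list of 5 numbers: the shift along the tool's x, y, z in m, then the turn about the tool's z in rad, then the finger opening in m, from 0 to 0.0881. A call has 1 to 12 rows; each row is the pose to reach, as a shift and turn from the pose commanded when the call began, along the tool's axes at that moment; what a row does not reach only later rows make up. A row lasts 1/12 s, in which the tool goes at most 41.7 mm and 7.16 degrees, less where a joint would pass 70% of its speed; a pose out of reach is approached as far as the arm can. A call with a gripper value outside its range is refused whole. The fingers move at their own pace and stop on an object; the grip force is fixed at half the most. Time passes only in rows, so rows that repeat a pose let the fingers close. It gives the time, the measured TCP pose, the force, the opening and the grip force at its end, in the units of the state.
- env.read_state(): the state, without advancing time (a new reading comes with each control period).
- env.grab_frame(name): name is "side" or "top"; returns a dict with "pixels" (480x640x3 uint8, blue, green, red), "fov_y" (degrees; the focal length in pixels is half the picture's height over the tangent of half this angle, whatever the lens; pixels are square), "cx", "cy" (the principal point, pixels), "world_from_camera" (4x4, takes a point from camera to world coordinates). Camera axes: x right, y down, z forward; pixel columns grow to the right and rows downward; lengths in m; the calibration is good to about 2 mm. A picture is of the moment at which its call begins. There is no depth.
- env.job_done(): hands the job in; it is judged then, once.
Trained networks look in a picture, given as the dict that the camera call returned (one of the last four; its "shot" number tells which), for a name from the list of things; names that differ only in an ending like _2 or _b are one class to them, and where a whole thing is asked for, a point or a joint stands for the part that bears it (a point fixed in the world has none). Each returns a list of dicts, best first, with "confidence" (0 to 1); they miss things now and then, are a little off and sometimes report something else, mostly with a low value. They report only what shows in the picture. A call takes as long as a camera call.
- env.spot_in(picture, query): "extent" ([left, top, width, height] in pixels, round what is visible of it).
- env.outline_of(picture, query): "region" (480x640 bool, what is visible of it) and "extent" ([left, top, width, height] in pixels, round what is visible of it).
- env.spot_point(picture, query): "point" ([column, row] in pixels: a listed point, or the origin of a listed thing).
The state is a dict: "time_s": time; "joint_pos": joint angles; "qd": joint speeds; "effort": joint torques, N m; "tcp_pos": TCP position; "tool_rot": TCP orientation; "wrist_force": force on the tool from outside, world axes, zero at the start; "ft_torque": the same for the moment, N m; "grip_width": finger opening in m; "gripper_force": force on a finger pad.
Only numpy, scipy, OpenCV 4.12 (cv2) and the standard library are available. Lean on these libraries where they do the work, as an engineer would, in place of code of your own. Each camera call takes 0.05 s, during which the arm holds its last target. There are 200 camera calls.

## Working session

There is one attempt and no reset: what is moved stays moved. The work goes in short steps, Python scripts to look and compute and a tool call to move; the robot and the scene stay as the last step left them, time stands still between calls to the robot, and variables do not carry over. Pictures are saved under pics/ and viewed, at most 10 in all, crops included, and the job is handed in when it is done.

Besides the shell and the picture viewer there is one more tool, called after "Call:" as name(argument=value, ...), one argument or row to a line, values as JSON. apply_moves: Moves the arm, as the interface text tells. Its arguments: {"type":"object","properties":{"plan":{"type":"array"}},"required":["plan"]}

```bash
mkdir -p pics; cat > h.py <<'E'
import numpy as np, cv2
from station import env
from scipy.spatial.transform import Rotation as R
def K(f):
    return 240/np.tan(np.radians(f["fov_y"])/2)
def to_world(f,px,z):
    k=K(f); T=np.array(f["world_from_camera"]); d=T[:3,:3]@np.array([(px[0]-f["cx"])/k,(px[1]-f["cy"])/k,1]); o=T[:3,3]
    return o+d*(z-o[2])/d[2]
def to_px(f,p):
    T=np.array(f["world_from_camera"]); c=T[:3,:3].T@(np.array(p)-T[:3,3]); k=K(f)
    return np.array([f["cx"]+k*c[0]/c[2], f["cy"]+k*c[1]/c[2]])
Z=dict(plate=0,scrap_pan=0,rivet_tray=0,square_end_mid=.06,flat_end_mid=.057,hex_end_mid=.06,hammer_head=.05,chisel=.05,bench_hammer=0,wire_brush=0,oil_can=0,flux_jar=0,tin_mug=0)
E
python3 - <<'E'
from h import *
np.set_printoptions(precision=3,suppress=True)
print(env.finger_overhang); s=env.read_state(); print(s['time_s'],s['tcp_pos'],s['tool_rot'],R.from_quat(np.roll(s['tool_rot'],-1)).as_matrix())
for n in ('top','side'):
    f=env.grab_frame(n); cv2.imwrite(f'pics/{n}0.png',f['pixels']); print(n,np.array(f['world_from_camera']),f['fov_y'])
    for q,z in Z.items():
        r=env.spot_point(f,q)
        print(q,[(np.round(a['point']),round(a['confidence'],2),to_world(f,a['point'],z)) for a in r[:2]])
E
```

```text
0.064
0.0 [ 0.122 -0.536  0.302] [-0.001  0.994  0.112  0.   ] [[ 0.975  0.222 -0.   ]
 [ 0.222 -0.975  0.001]
 [ 0.    -0.001 -1.   ]]
top [[ 0.018 -0.992  0.123  0.454]
 [-1.    -0.018  0.001 -0.003]
 [ 0.002 -0.123 -0.992  1.453]
 [ 0.     0.     0.     1.   ]] 43.22885157049791
plate [(array([340., 285.]), 0.78, array([ 0.524, -0.046,  0.   ]))]
scrap_pan [(array([244., 279.]), 0.66, array([0.534, 0.186, 0.   ])), (array([327., 174.]), 0.54, array([ 0.797, -0.009,  0.   ]))]
rivet_tray [(array([441., 282.]), 0.61, array([ 0.536, -0.286,  0.   ]))]
square_end_mid [(array([372., 255.]), 0.49, array([ 0.593, -0.115,  0.06 ]))]
flat_end_mid [(array([374., 285.]), 0.65, array([ 0.524, -0.121,  0.057])), (array([362., 318.]), 0.53, array([ 0.449, -0.094,  0.057]))]
hex_end_mid [(array([305., 249.]), 0.7, array([0.603, 0.038, 0.06 ]))]
hammer_head [(array([309., 278.]), 0.7, array([0.537, 0.028, 0.05 ]))]
chisel [(array([370., 286.]), 0.64, array([ 0.522, -0.113,  0.05 ]))]
bench_hammer [(array([109., 268.]), 0.7, array([0.555, 0.51 , 0.   ]))]
wire_brush [(array([536., 283.]), 0.94, ar
[... 693 characters left out ...]
., 227.]), 0.66, array([ 0.591, -0.114,  0.06 ]))]
flat_end_mid []
hex_end_mid [(array([337., 269.]), 0.22, array([0.52 , 0.042, 0.06 ]))]
hammer_head [(array([336., 271.]), 0.91, array([0.525, 0.041, 0.05 ]))]
chisel [(array([372., 238.]), 0.59, array([ 0.537, -0.119,  0.05 ]))]
bench_hammer [(array([174., 402.]), 0.91, array([0.557, 0.501, 0.   ]))]
wire_brush [(array([372., 238.]), 0.57, array([ 0.572, -0.167,  0.   ])), (array([445., 191.]), 0.56, array([ 0.539, -0.498,  0.   ]))]
oil_can [(array([232., 264.]), 0.65, array([0.785, 0.161, 0.   ]))]
flux_jar [(array([304., 213.]), 0.63, array([ 0.794, -0.126,  0.   ]))]
tin_mug [(array([277., 229.]), 0.89, array([ 0.799, -0.019,  0.   ]))]
```

```bash
python3 - <<'E'
import cv2
a=cv2.imread('pics/top0.png'); cv2.imwrite('pics/top0c.png',cv2.resize(a[210:360,200:480],None,fx=2.8,fy=2.8,interpolation=cv2.INTER_CUBIC))
E
```

```text
(no output)
```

View pics/top0c.png

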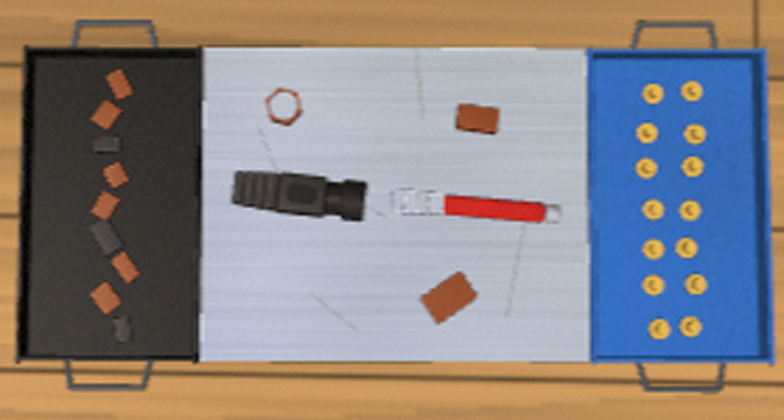

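View pics/side0.png

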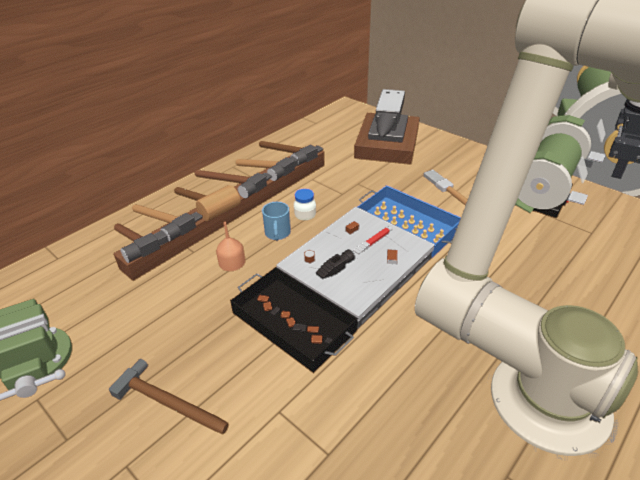

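The top view (crop, 2.8×) shows the black pan left (+y) and the blue tray right. The hex is at about pixel (301,248), the square at (370,252), the flat at (360,316). Hammer head and chisel lie between the strips. I'll sweep in the order hex, square, flat.

```bash
cat >> h.py <<'E'
def rel(s,target,yaw):
    "shift in tool axes and turn to reach target TCP with tool x at world yaw (deg)"
    M=R.from_quat(np.roll(s['tool_rot'],-1)).as_matrix()
    y0=np.arctan2(M[1,0],M[0,0]); t=-(np.radians(yaw)-y0); t=(t+np.pi)%(2*np.pi)-np.pi
    return np.round(np.r_[M.T@(np.array(target)-s['tcp_pos']),t],4)
E
python3 - <<'E'
from h import *
np.set_printoptions(precision=4,suppress=True)
f=env.grab_frame('top')
for c in [(202,47),(200,360),(588,48),(592,360)]:
    print('corner',to_world(f,(c[0]/2.8+200,c[1]/2.8+210),.05))
for q,z in [('hex_end_mid',.062),('square_end_mid',.062),('flat_end_mid',.058),('hammer_head',.067),('chisel',.058)]:
    for a in env.outline_of(f,q)[:2]:
        m=a['region'].astype(np.uint8); ys,xs=np.nonzero(m)
        r=cv2.minAreaRect(np.c_[xs,ys].astype(np.float32)); 
        print(q,round(a['confidence'],2),len(xs),to_world(f,(xs.mean(),ys.mean()),z),[to_world(f,p,z)[:2] for p in cv2.boxPoints(r)])
s=env.read_state(); print(rel(s,[.606,-.02,.2],90))
E
```

```text
corner [0.6556 0.1176 0.05  ]
corner [0.3973 0.1119 0.05  ]
corner [ 0.6606 -0.205   0.05  ]
corner [ 0.4031 -0.2084  0.05  ]
hex_end_mid 0.58 127 [0.6065 0.0481 0.062 ] [array([0.6193, 0.0627]), array([0.6198, 0.0349]), array([0.5919, 0.0343]), array([0.5914, 0.062 ])]
flat_end_mid 0.78 169 [ 0.4526 -0.091   0.058 ] [array([ 0.45  , -0.0682]), array([ 0.4737, -0.0991]), array([ 0.4554, -0.1132]), array([ 0.4318, -0.0824])]
hammer_head 0.97 588 [0.5342 0.0308 0.067 ] [array([0.52  , 0.0861]), array([0.5524, 0.0851]), array([ 0.548 , -0.0223]), array([ 0.5157, -0.021 ])]
hammer_head 0.47 671 [ 0.7841 -0.1258  0.067 ] [array([ 0.82  , -0.0946]), array([ 0.8211, -0.1556]), array([ 0.7495, -0.1559]), array([ 0.7484, -0.0953])]
chisel 0.98 436 [ 0.527  -0.1102  0.058 ] [array([ 0.5226, -0.0441]), array([ 0.5411, -0.0454]), array([ 0.5322, -0.1819]), array([ 0.5137, -0.1804])]
[ 0.5864 -0.396   0.1028 -1.347 ]
```

Call:
apply_moves(
  plan=[
    [[0.586,-0.396,0.05,-1.347,0],[0.586,-0.396,0.05,-1.347,0],[0.586,-0.396,0.05,-1.347,0],[0.586,-0.396,0.05,-1.347,0],[0.586,-0.396,0.05,-1.347,0],[0.586,-0.396,0.05,-1.347,0],[0.586,-0.396,0.05,-1.347,0],[0.586,-0.396,0.05,-1.347,0],[0.586,-0.396,0.05,-1.347,0],[0.586,-0.396,0.05,-1.347,0],[0.586,-0.396,0.05,-1.347,0],[0.586,-0.396,0.05,-1.347,0]],
  ],
)

```text
time_s: 2.7
tcp_pos: [0.4641, -0.1704, 0.2676]
tool_rot: [0.0, 0.705, 0.709, 0.0]
wrist_force: [-0.5, -1.1, 0.1]
grip_width: 0.0105
gripper_force: 0.0
```

```bash
python3 - <<'E'
from h import *
s=env.read_state(); print(s['time_s'],s['tcp_pos'],s['grip_width'],rel(s,[.606,0,.18],90))
f=env.grab_frame('top'); print(to_world(f,(370.4,252.1),.064),to_world(f,(301,247.9),.064),to_world(f,(360.4,316),.06))
E
```

```text
2.7 [ 0.46413124 -0.17038558  0.26756745] 0.010479495289692504 [0.1697 0.1427 0.0876 0.0054]
[ 0.5987816  -0.11174742  0.064     ] [0.60560178 0.04842643 0.064     ] [ 0.45221395 -0.0904749   0.06      ]
```

Call:
apply_moves(
  plan=[
    [[0.17,0.142,0.06,0.005,0],[0.17,0.142,0.06,0.005,0],[0.17,0.142,0.06,0.005,0],[0.17,0.142,0.06,0.005,0],[0.17,0.142,0.06,0.005,0],[0.17,0.142,0.06,0.005,0],[0.17,0.142,0.06,0.005,0],[0.17,0.142,0.09,0.005,0],[0.17,0.142,0.11,0.005,0],[0.17,0.142,0.13,0.005,0],[0.17,0.142,0.14,0.005,0],[0.17,0.142,0.14,0.005,0]],
  ],
)

```text
time_s: 3.75
tcp_pos: [0.6041, -0.0028, 0.1258]
tool_rot: [-0.002, 0.709, 0.705, -0.001]
wrist_force: [-0.8, -1.6, -0.5]
grip_width: 0.0001
gripper_force: 0.0
```

```bash
python3 - <<'E'
from h import *
s=env.read_state(); print(s['time_s'],s['tcp_pos'],s['grip_width'],rel(s,[.606,0,.117],90))
f=env.grab_frame('side'); p=to_px(f,[.606,.02,.06]).astype(int); cv2.imwrite('pics/s1.png',cv2.resize(f['pixels'][p[1]-70:p[1]+70,p[0]-90:p[0]+90],None,fx=4,fy=4,interpolation=cv2.INTER_CUBIC))
E
```

```text
3.75 [ 0.60411833 -0.00281568  0.12577574] 0.0001068595237596865 [ 0.0028  0.0019  0.0088 -0.0058]
```

View pics/s1.png

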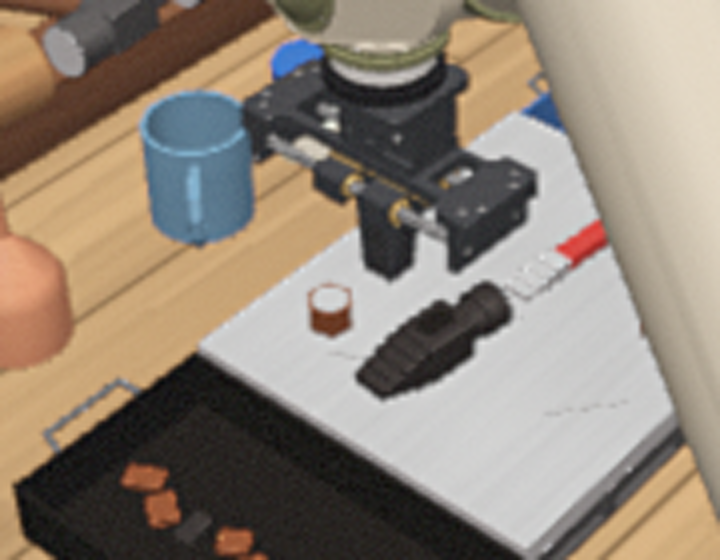

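The side view shows the closed fingers just behind the hex (crop pixel 330,310), clear of the hammer. I'll lower and sweep.

Call:
apply_moves(
  plan=[
    [[0.0,0.002,0.008,-0.006,0],[0.012,0.002,0.008,-0.006,0],[0.024,0.002,0.008,-0.006,0],[0.036,0.002,0.008,-0.006,0],[0.048,0.002,0.008,-0.006,0],[0.06,0.002,0.008,-0.006,0],[0.072,0.002,0.008,-0.006,0],[0.084,0.002,0.008,-0.006,0],[0.096,0.002,0.008,-0.006,0],[0.108,0.002,0.008,-0.006,0],[0.12,0.002,0.008,-0.006,0],[0.134,0.002,0.008,-0.006,0]],
  ],
)

```text
time_s: 4.8
tcp_pos: [0.6077, 0.1329, 0.1194]
tool_rot: [-0.0, 0.707, 0.707, -0.0]
wrist_force: [0.8, -0.6, -0.4]
grip_width: 0.0006
gripper_force: 0.0
```

```bash
python3 - <<'E'
from h import *
s=env.read_state(); print(s['time_s'],s['tcp_pos'],s['wrist_force'],rel(s,[.599,-.16,.18],90),rel(s,[.599,-.16,.117],90))
f=env.grab_frame('side'); p=to_px(f,[.606,.1,.06]).astype(int); cv2.imwrite('pics/s2.png',cv2.resize(f['pixels'][p[1]-70:p[1]+70,p[0]-90:p[0]+90],None,fx=4,fy=4,interpolation=cv2.INTER_CUBIC))
E
```

```text
4.8 [0.60765409 0.13286783 0.11940835] [ 0.82259667 -0.62966414 -0.36278579] [-0.2929 -0.0089 -0.0606  0.0007] [-0.2929 -0.0089  0.0024  0.0007]
```

View pics/s2.png

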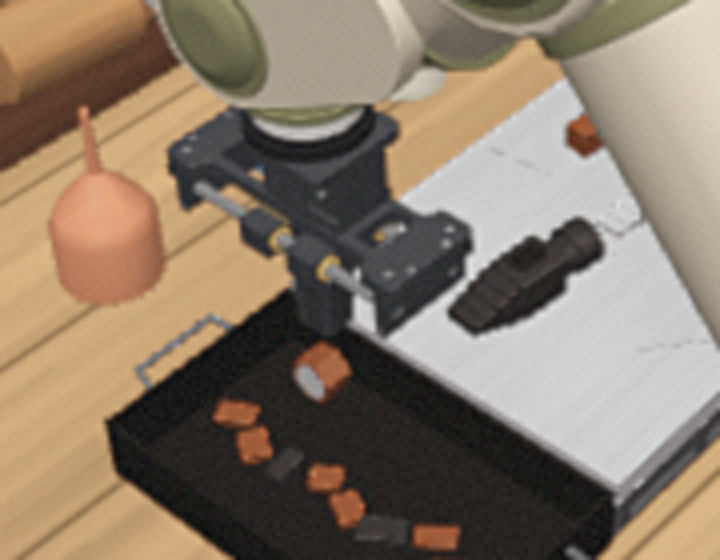

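The hex has dropped into the pan (crop pixel 322,372). Next the square.

Call:
apply_moves(
  plan=[
    [[0.0,0.0,-0.035,0,0],[-0.03,-0.003,-0.06,0,0],[-0.07,-0.009,-0.06,0,0],[-0.11,-0.009,-0.06,0,0],[-0.15,-0.009,-0.06,0,0],[-0.19,-0.009,-0.06,0,0],[-0.23,-0.009,-0.06,0,0],[-0.27,-0.009,-0.06,0,0],[-0.293,-0.009,-0.06,0,0],[-0.293,-0.009,-0.04,0,0],[-0.293,-0.009,-0.018,0,0],[-0.293,-0.009,-0.01,0,0]],
  ],
)

```text
time_s: 5.85
tcp_pos: [0.5981, -0.1613, 0.1268]
tool_rot: [-0.002, 0.707, 0.707, -0.001]
wrist_force: [0.6, 0.0, -1.3]
grip_width: 0.0002
gripper_force: 0.0
```

```bash
python3 - <<'E'
from h import *
s=env.read_state(); print(s['time_s'],s['tcp_pos'],s['wrist_force'],rel(s,[.599,-.16,.117],90))
f=env.grab_frame('side')
for q in ('square_end_mid','hex_end_mid'): print(q,[(a['point'],a['confidence'],to_world(f,a['point'],.06)) for a in env.spot_point(f,q)[:2]])
E
```

```text
5.85 [ 0.59809531 -0.16130609  0.12680282] [ 0.63976627  0.02509009 -1.29444614] [ 0.0013  0.0009  0.0098 -0.    ]
square_end_mid [([353.5, 228.8], 0.49, array([ 0.58924699, -0.10551541,  0.06      ]))]
hex_end_mid [([284.4, 286.3], 0.52, array([0.57568413, 0.16611798, 0.06      ]))]
```

Call:
apply_moves(
  plan=[
    [[0.0,0.0,0.009,0,0],[0.015,-0.001,0.009,0,0],[0.028,-0.001,0.009,0,0],[0.04,-0.001,0.009,0,0],[0.052,-0.001,0.009,0,0],[0.064,-0.001,0.009,0,0],[0.076,-0.001,0.009,0,0],[0.088,-0.001,0.009,0,0],[0.1,-0.001,0.009,0,0],[0.112,-0.001,0.009,0,0],[0.124,-0.001,0.009,0,0],[0.136,-0.001,0.009,0,0]],
  ],
)

```text
time_s: 7.0
tcp_pos: [0.5978, -0.0241, 0.1205]
tool_rot: [0.0, 0.707, 0.707, -0.0]
wrist_force: [0.3, -1.5, 0.5]
grip_width: 0.0006
gripper_force: 0.5
```

```bash
python3 - <<'E'
from h import *
s=env.read_state(); print(s['time_s'],s['tcp_pos'],s['wrist_force'],rel(s,[.599,.133,.118],90))
f=env.grab_frame('side'); p=to_px(f,[.606,.03,.06]).astype(int); cv2.imwrite('pics/s3.png',cv2.resize(f['pixels'][p[1]-70:p[1]+70,p[0]-90:p[0]+90],None,fx=4,fy=4,interpolation=cv2.INTER_CUBIC))
E
```

```text
7.0 [ 0.59783801 -0.02410634  0.12049832] [ 0.34946076 -1.51298969  0.52531537] [0.1571 0.0013 0.0025 0.001 ]
```

View pics/s3.png

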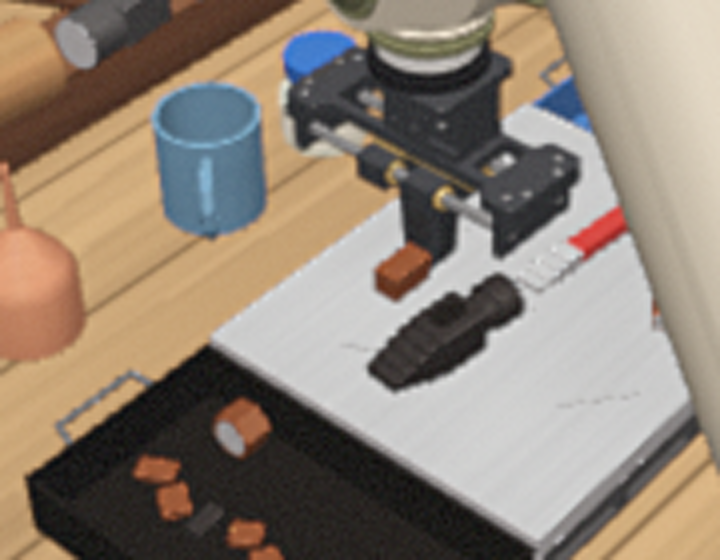

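The square (crop pixel 402,270) is pushed squarely ahead of the fingers. I'll carry on.

Call:
apply_moves(
  plan=[
    [[0.013,0.001,0.001,0,0],[0.026,0.001,0.001,0,0],[0.039,0.001,0.001,0,0],[0.052,0.001,0.001,0,0],[0.065,0.001,0.001,0,0],[0.078,0.001,0.001,0,0],[0.091,0.001,0.001,0,0],[0.104,0.001,0.001,0,0],[0.117,0.001,0.001,0,0],[0.13,0.001,0.001,0,0],[0.145,0.001,0.001,0,0],[0.16,0.001,0.001,0,0]],
  ],
)

```text
time_s: 8.05
tcp_pos: [0.5987, 0.1361, 0.1195]
tool_rot: [-0.0, 0.707, 0.707, 0.0]
wrist_force: [-0.3, 0.9, -0.4]
grip_width: 0.0004
gripper_force: 0.0
```

```bash
python3 - <<'E'
from h import *
s=env.read_state(); print(s['time_s'],s['tcp_pos'],s['wrist_force'],rel(s,[.452,-.135,.18],90))
f=env.grab_frame('side'); p=to_px(f,[.56,.1,.06]).astype(int); cv2.imwrite('pics/s4.png',cv2.resize(f['pixels'][p[1]-70:p[1]+70,p[0]-90:p[0]+90],None,fx=4,fy=4,interpolation=cv2.INTER_CUBIC))
E
```

```text
8.05 [0.5986541  0.13610417 0.11951019] [-0.33312259  0.8970729  -0.35429068] [-0.271  -0.1469 -0.0605  0.0008]
```

View pics/s4.png

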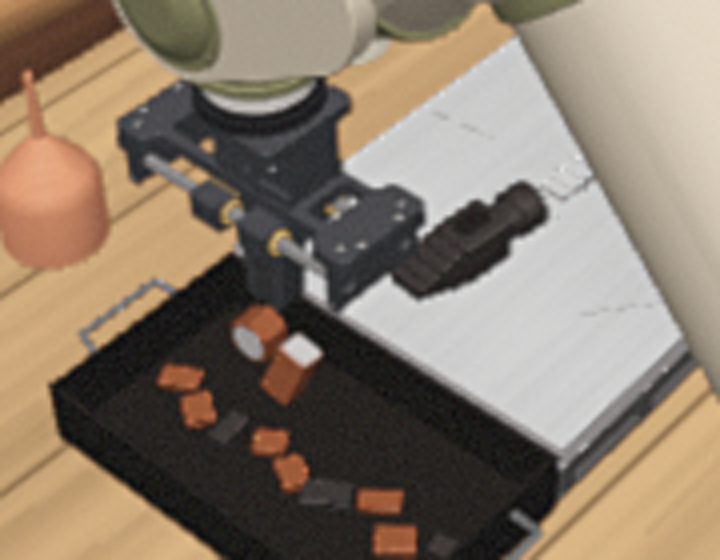

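Both are in the pan (hex at crop 258,332, square at 292,370). Now the flat.

Call:
apply_moves(
  plan=[
    [[0.0,0.0,-0.035,0,0],[-0.025,-0.015,-0.06,0,0],[-0.06,-0.033,-0.06,0,0],[-0.095,-0.052,-0.06,0,0],[-0.13,-0.07,-0.06,0,0],[-0.165,-0.09,-0.06,0,0],[-0.2,-0.11,-0.06,0,0],[-0.235,-0.128,-0.06,0,0],[-0.271,-0.147,-0.06,0,0],[-0.271,-0.147,-0.04,0,0],[-0.271,-0.147,-0.018,0,0],[-0.271,-0.147,-0.01,0,0]],
  ],
)

```text
time_s: 9.1
tcp_pos: [0.4511, -0.1367, 0.1277]
tool_rot: [-0.001, 0.707, 0.707, -0.0]
wrist_force: [-1.6, -0.7, -1.2]
grip_width: 0.0005
gripper_force: 0.0
```

```bash
python3 - <<'E'
from h import *
s=env.read_state(); print(s['time_s'],s['tcp_pos'],s['wrist_force'],rel(s,[.452,-.135,.117],90))
E
```

```text
9.1 [ 0.45109881 -0.13673243  0.12774944] [-1.55955333 -0.65690573 -1.19466962] [ 0.0017  0.0009  0.0107 -0.0008]
```

Call:
apply_moves(
  plan=[
    [[0.0,0.001,0.01,0,0],[0.011,0.001,0.01,0,0],[0.022,0.001,0.01,0,0],[0.033,0.001,0.01,0,0],[0.044,0.001,0.01,0,0],[0.055,0.001,0.01,0,0],[0.066,0.001,0.01,0,0],[0.077,0.001,0.01,0,0],[0.088,0.001,0.01,0,0],[0.1,0.001,0.01,0,0],[0.11,0.001,0.01,0,0],[0.12,0.001,0.01,0,0]],
  ],
)

```text
time_s: 10.1
tcp_pos: [0.4529, -0.0153, 0.1196]
tool_rot: [0.0, 0.707, 0.708, 0.0]
wrist_force: [0.7, -0.5, 0.8]
grip_width: 0.0003
gripper_force: 0.4
```

```bash
python3 - <<'E'
from h import *
s=env.read_state(); print(s['time_s'],s['tcp_pos'],s['wrist_force'],rel(s,[.452,.133,.118],90))
f=env.grab_frame('side'); p=to_px(f,[.47,.03,.06]).astype(int); cv2.imwrite('pics/s5.png',cv2.resize(f['pixels'][p[1]-70:p[1]+70,p[0]-90:p[0]+90],None,fx=4,fy=4,interpolation=cv2.INTER_CUBIC))
E
```

```text
10.1 [ 0.4528639  -0.01534802  0.11955751] [ 0.69416688 -0.54086148  0.80433943] [ 0.1483 -0.0007  0.0015  0.0013]
```

View pics/s5.png

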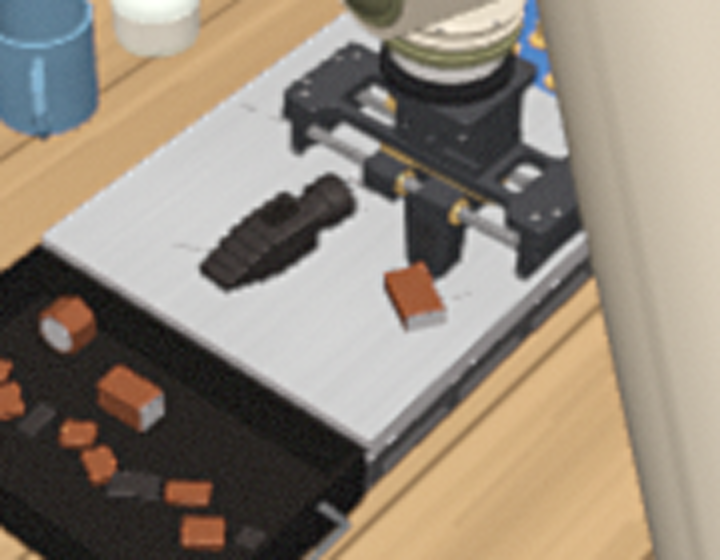

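The flat (crop pixel 414,297) is still skewed in front of the fingers; I'll check its offset.

```bash
python3 - <<'E'
from h import *
np.set_printoptions(precision=4,suppress=True)
f=env.grab_frame('side'); p=to_px(f,[.47,.03,.06]).astype(int)
# top-face corners read from s5 crop
for c in [(387,278),(424,264),(444,308),(408,328)]: print(to_world(f,(p[0]-90+c[0]/4,p[1]-70+c[1]/4),.064))
print([to_world(f,a['point'],.057) for a in env.spot_point(f,'flat_end_mid')[:1]])
E
```

```text
[0.4578 0.021  0.064 ]
[ 0.4486 -0.0029  0.064 ]
[0.4173 0.0188 0.064 ]
[0.4231 0.0453 0.064 ]
[array([0.4314, 0.0254, 0.057 ])]
```

The flat is off to the near side (x≈0.435 against the fingers' 0.453). I'll back off, shift nearer, open the fingers slightly for a wider face, and push on.

Call:
apply_moves(
  plan=[
    [[-0.015,0.0,0.001,0,0],[-0.02,-0.01,0.001,0,0.012],[-0.02,-0.019,0.001,0,0.012],[-0.01,-0.019,0.001,0,0.012],[0.0,-0.019,0.001,0,0.012],[0.008,-0.019,0.001,0,0.012],[0.016,-0.019,0.001,0,0.012],[0.024,-0.019,0.001,0,0.012],[0.032,-0.019,0.001,0,0.012],[0.04,-0.019,0.001,0,0.012],[0.048,-0.019,0.001,0,0.012],[0.056,-0.019,0.001,0,0.012]],
  ],
)

```text
time_s: 11.25
tcp_pos: [0.4338, 0.0404, 0.1185]
tool_rot: [0.0, 0.707, 0.708, 0.0]
wrist_force: [0.4, -1.6, 1.5]
grip_width: 0.0119
gripper_force: 0.5
```

```bash
python3 - <<'E'
from h import *
s=env.read_state(); print(s['time_s'],s['tcp_pos'],s['wrist_force'],rel(s,[.433,.136,.118],90))
f=env.grab_frame('side'); p=to_px(f,[.47,.07,.06]).astype(int); print(p); cv2.imwrite('pics/s6.png',cv2.resize(f['pixels'][p[1]-70:p[1]+70,p[0]-90:p[0]+90],None,fx=4,fy=4,interpolation=cv2.INTER_CUBIC))
print([to_world(f,a['point'],.057) for a in env.spot_point(f,'flat_end_mid')[:1]])
E
```

```text
11.25 [0.43380974 0.04040758 0.11851687] [ 0.42221757 -1.59195672  1.45363608] [ 0.0956 -0.0007  0.0005  0.0012]
[345 285]
[array([0.43469994, 0.07313108, 0.057     ])]
```

View pics/s6.png

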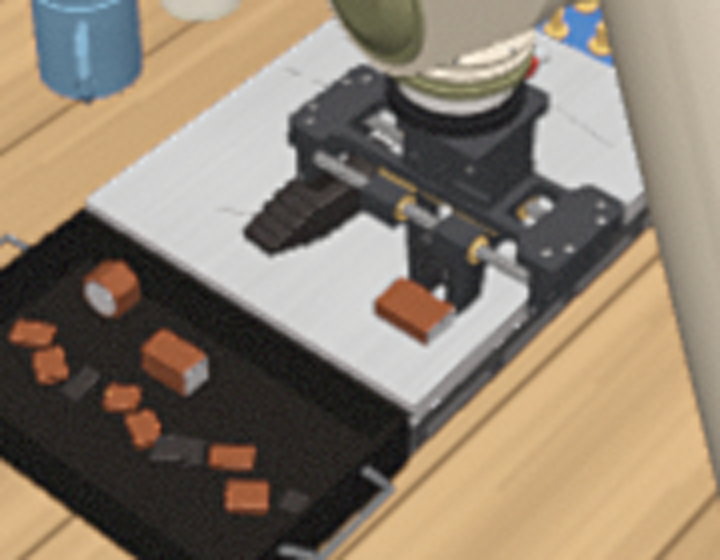

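The flat (crop pixel 414,310) is now aligned and centred on the fingers. I'll push it off.

Call:
apply_moves(
  plan=[
    [[0.01,0,0,0,0.012],[0.02,0,0,0,0.012],[0.03,0,0,0,0.012],[0.04,0,0,0,0.012],[0.05,0,0,0,0.012],[0.06,0,0,0,0.012],[0.07,0,0,0,0.012],[0.08,0,0,0,0.012],[0.09,0,0,0,0.012],[0.096,0,0,0,0.012],[0.096,0,0,0,0.012],[0.096,0,-0.04,0,0.012]],
  ],
)

```text
time_s: 12.35
tcp_pos: [0.4318, 0.1356, 0.1541]
tool_rot: [-0.004, 0.707, 0.708, -0.004]
wrist_force: [-0.1, 0.6, -0.4]
grip_width: 0.0119
gripper_force: 0.0
```

Call:
apply_moves(
  plan=[
    [[0.0,0,-0.04,0,0.012],[0.0,0,-0.08,0,0.012],[0.0,0,-0.12,0,0.012],[-0.04,0,-0.13,0,0.012],[-0.08,0,-0.13,0,0.012],[-0.12,0,-0.13,0,0.012],[-0.16,0,-0.13,0,0.012],[-0.2,0,-0.13,0,0.012],[-0.24,0,-0.13,0,0.012],[-0.28,0,-0.13,0,0.012],[-0.32,0,-0.13,0,0.012],[-0.36,0,-0.13,0,0.012]],
  ],
)

```text
time_s: 13.35
tcp_pos: [0.4333, -0.2267, 0.2885]
tool_rot: [-0.0, 0.707, 0.707, -0.0]
wrist_force: [0.8, 0.2, -0.4]
grip_width: 0.0119
gripper_force: 0.0
```

```bash
python3 - <<'E'
from h import *
s=env.read_state(); print(s['time_s'],s['tcp_pos'],s['wrist_force'])
f=env.grab_frame('side'); p=to_px(f,[.52,.05,.06]).astype(int); cv2.imwrite('pics/s7.png',cv2.resize(f['pixels'][p[1]-80:p[1]+110,p[0]-130:p[0]+120],None,fx=3,fy=3,interpolation=cv2.INTER_CUBIC))
E
```

```text
13.35 [ 0.43333122 -0.22668642  0.28849282] [ 0.77980902  0.24628665 -0.39427395]
```

View pics/s7.png

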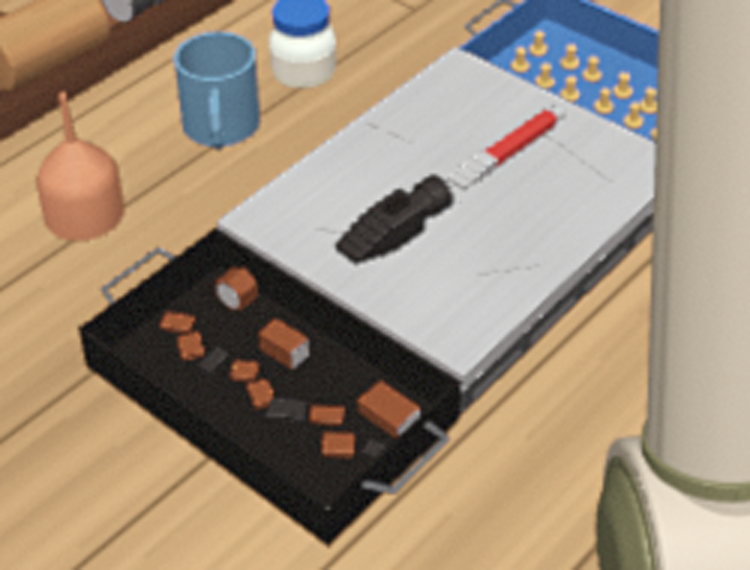

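All three offcuts lie in the pan (crop 236,288; 284,343; 390,408). Hammer head and chisel are unmoved, and the arm is clear.

```bash
python3 -c "
from station import env; print(env.job_done())"
```

```text
the job is handed in; nothing more can be done
None
```

All three offcuts were swept off the plate into the black scrap pan, the hammer head and chisel were left where they lay, and the job was handed in at about 13.4 s.

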